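# Feel the amber sample carrier home in the autosampler bay

## Task

Slide the sample carrier with the amber-brown vials along its lane into the autosampler's hood until you feel it come up solid against the stop inside, pressing firmly but not ramming it, then let go of it and leave it fully home. Leave the carrier with the blue-capped vials where it is.

Things in the scene. Friction and masses are not known exactly. Their poses are not given: they have to be found in the camera images.
- bay: Fixed autosampler bay: grey deck 400x240 mm, 8 thick, cream hood at its far end. Origin: deck centre on the bench; z up, x along its two lanes into the hood. Lanes at y = +55 and -55 mm, 90 wide, guides 16 high. Hood 82 high, mouth at x = +50 mm. Carriers start 55-135 mm short of home; at home (hidden stop, varies) the knob centre is at bay x = -65 to -25 mm. Over 110 N on the bay is ramming.
- amber_knob (a point): Knob centre of the loose white carrier of amber-brown vials (190 along the lane x 78 x 30 mm, vials to 46 mm, 0.25-0.5 kg), in either lane, 6 mm play each side. Knob: upright black cylinder 24 mm in diameter, 50 tall, at the robot end, 75 mm behind the carrier's middle; this point on its axis is 70 mm above the bench, the knob's top 88, the carrier's top 38. x along the carrier to the hood, z up.
- blue_knob (a point): The same point on the other carrier, alike but with clear vials and blue caps, in the other lane. It must stay where it is.
- seat (a joint): Travel in m of the sensing bar across both lanes, hidden in the hood: 0 untouched, 0.014 fully home on the solid stop. The carrier's front end pushes it along bay +x; it resists with 1 N and stays where pushed. Sliding the carrier, bar included, puts up to about 10 N on the tool; at the solid stop the force rises steeply: 20 N is plenty.
Mind the look-alikes: they are no part of the job. Leave any green or yellow look-alike of the part that bears amber_knob alone.

How it is judged:
By the outcome, as a careful person would: the job done as asked, in the order asked, and still so for the second after the job is handed in, with the robot touching nothing.
It also fails if it takes over 32 s, if anything falls off the work surface, if the arm or the gripper's body presses on something with over 40 N, if the wrist force passes 120 N, or if a joint passes its speed limit or range.

## Robot

A 6-joint arm with a two-finger parallel gripper is mounted at the origin on the work surface. World frame = base frame: x ahead of the robot, y to its left, z up, the work surface at z = 0. Lengths are in m, angles in rad, forces in N, time in s.
With the tool pointing down it reaches from about 0.35 to 0.85 m from the base axis. Payload 8.1 kg.
Tool frame: the origin (TCP) lies between the finger pads; the fingertips stand 11 mm ahead of it and the grasp point (between the pads) lies 8 mm behind it; z points along the fingers, y is the line along which they close (so a half turn about z gives the same grasp; the last joint's range is limited). The gripper opens to 85 mm and grips with 20 to 120 N. Pads are 22 mm wide; open, the fingers measure 114 mm over their backs; the gripper's body (76 mm by 85 mm) begins 54 mm behind the grasp point. The pads swing forward as they close: fully open they stand 13 mm farther back than shut.
Start: joints at [1.019, 0.13, 1.488, -0, 1.523, -0.085], TCP at [0.27, 0.536, 0.242] pointing down, gripper open.
Joint ranges: [-2.96, 2.96], [-0.89, 2.26], [0.02, 2.5], [-1.34, 4.48], [0, 2.73], [-2.66, 2.66]. Speed limits (rad/s): [2.39, 2.39, 2.79, 3.14, 3.14, 3.14].

## Interface

Orientations are given as a rotation vector (axis times angle).
In Python, from rig import sensors, cams, ticket gives the robot as it stands.
- The arm moves only by the tool drive_tool, never from a script. Its arguments are lists of equal length, an entry for each row: "dp": the shift along the tool's x, y, z in m, a list of three; "rot": the turn, a rotation vector about the tool's x, y, z in degrees, a list of three; "fingers": the closure, from -1 (fully open) to 1 (shut). A call has 1 to 8 rows; each row shifts and turns the commanded pose from where the row before left it, along the tool's axes as they then stand; what a row does not reach is not made up. A row lasts 1/8 s, in which the tool goes at most 62.5 mm and 10.7 degrees, less where a joint would pass 70% of its speed; a pose out of reach is approached as far as the arm can. A call with a gripper value outside its range is refused whole. The fingers move at their own pace and stop on an object; "squeeze" is the grip in N (left out, the last holds). Time passes only in rows, so rows that do not move let the fingers close. It gives the time, the measured TCP pose, the force, the opening and the grip force at its end, in the units of the state.
- sensors.get_obs(): the state, without advancing time (a new reading comes with each control period).
- cams.snapshot(name): name is "scene" or "top"; returns a dict with "color" (420x560x3 uint8, red, green, blue), "range_z" (420x560 float32, m along the optical axis (not along the pixel's ray), 0 where there is no reading), "vertical_fov" (degrees; the focal length in pixels is half the picture's height over the tangent of half this angle, whatever the lens; pixels are square), "cx", "cy" (the principal point, pixels), "k1" (the pictures are not rectified: a ray, as slopes to the right and down, at radius r is drawn at 1 + k1 r^2 times it, then the intrinsics apply), "eye" and "attitude" of the camera in the world. Camera axes: x right, y down, z forward; pixel columns grow to the right and rows downward; lengths in m; the calibration is good to about 2 mm. A picture is of the moment at which its call begins.
- ticket.hand_in(): hands the job in; it is judged then, once.
The state is a dict: "t": time; "joint_pos": joint angles; "joint_velocities": joint speeds; "effort": joint torques, N m; "tool_pos": TCP position; "tool_rot": TCP orientation; "contact_force": force on the tool from outside, world axes, zero at the start; "moment": the same for the moment, N m; "width": finger opening in m; "gripper_force": force on a finger pad.
Only numpy, scipy, OpenCV 4.12 (cv2) and the standard library are available. Lean on these libraries where they do the work, as an engineer would, in place of code of your own. Each camera call takes 0.05 s, during which the arm holds its last target. There are 200 camera calls.

## Working session

There is one attempt and no reset: what is moved stays moved. The work goes in short steps, Python scripts to look and compute and a tool call to move; the robot and the scene stay as the last step left them, time stands still between calls to the robot, and variables do not carry over. Pictures are saved under pics/ and viewed, at most 10 in all, crops included, and the job is handed in when it is done.

Besides the shell and the picture viewer there is one more tool, called after "Request:" by a JSON object that holds its "op" and its "data". drive_tool: Moves the arm, as the interface text tells. Its arguments: {"type":"object","properties":{"dp":{"type":"array","items":{"type":"array","items":{"type":"number"}}},"rot":{"type":"array","items":{"type":"array","items":{"type":"number"}}},"fingers":{"type":"array","items":{"type":"number"}},"squeeze":{"type":"number"}},"required":["dp","rot","fingers"]}

```bash
mkdir -p pics; cat > h.py <<'E'
import numpy as np, cv2
from scipy.spatial.transform import Rotation as R
from rig import sensors, cams, ticket
def snap(n):
    s=cams.snapshot(n); return s
def att(s):
    a=np.array(s["attitude"],float)
    return a if a.shape==(3,3) else R.from_rotvec(a).as_matrix() if a.size==3 else R.from_quat(a).as_matrix()
def rays(s,uv):
    h=s["color"].shape[0]; f=h/2/np.tan(np.radians(s["vertical_fov"])/2)
    K=np.array([[f,0,s["cx"]],[0,f,s["cy"]],[0,0,1]]); 
    p=cv2.undistortPoints(np.array(uv,float).reshape(-1,1,2),K,np.array([s["k1"],0,0,0,0.])).reshape(-1,2)
    return np.c_[p,np.ones(len(p))]
def plane(s,uv,z):
    d=rays(s,uv)@att(s).T; e=np.array(s["eye"]); return e+d*((z-e[2])/d[:,2])[:,None]
def cloud(s):
    h,w=s["range_z"].shape; v,u=np.mgrid[:h,:w]; r=rays(s,np.c_[u.ravel(),v.ravel()])
    return ((r*s["range_z"].reshape(-1,1))@att(s).T+np.array(s["eye"])).reshape(h,w,3)
E
python3 - <<'E'
from h import *
for n in("scene","top"):
    s=snap(n); cv2.imwrite(f"pics/{n}0.png",s["color"][:,:,::-1]); print(n,{k:v for k,v in s.items() if k not in("color","range_z")})
print(sensors.get_obs())
E
```

```text
scene {'vertical_fov': 56.10252775501029, 'cx': 276.16374166048394, 'cy': 209.3498843505781, 'k1': 0.020371367191954717, 'eye': array([ 0.74136863, -0.24362976,  0.62250375]), 'attitude': array([-2.51165793, -0.63209915,  0.19985451])}
top {'vertical_fov': 43.08912566123908, 'cx': 273.394774183083, 'cy': 213.25805814237808, 'k1': -0.11645109843650958, 'eye': array([0.47135759, 0.05402748, 1.16756603]), 'attitude': array([-2.15089199,  2.17609638, -0.0815809 ])}
{'t': 0.1, 'joint_pos': array([ 1.01861446e+00,  1.31117703e-01,  1.48916186e+00, -2.04272815e-05,
        1.52301095e+00, -8.54020174e-02]), 'joint_velocities': array([-0.00014467, -0.00102951, -0.00070213, -0.00016736,  0.00037511,
        0.00019268]), 'effort': array([ 1.46661543e-03, -5.70956576e+01, -5.01939154e+01, -2.27794017e-04,
        8.27780867e-03, -4.22086396e-05]), 'tool_pos': array([0.26974353, 0.53541071, 0.24133485]), 'tool_rot': array([-7.26457341e-01, -3.05591821e+00,  2.54224972e-03]), 'contact_force': array([ 0.05984217, -0.15950302,  0.11193745]), 'moment': array([ 0.04073018, -0.00578181,  0.04713422]), 'gripper_force': 0.0, 'width': 0.08551548172481681}
```

View pics/scene0.png

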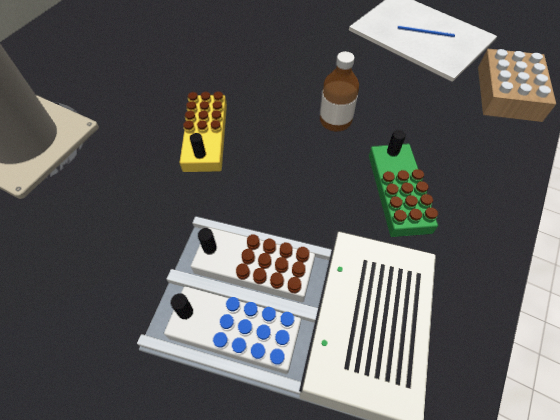

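View pics/top0.png

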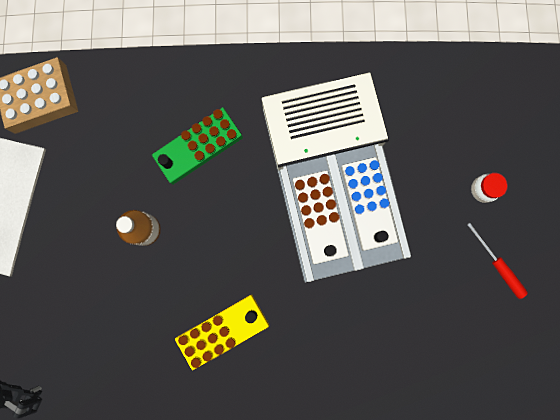

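The scene view shows the amber carrier (knob at about 207,240) and the blue one (knob 182,306) in the bay. The top view shows the amber knob at (330,250), the blue knob at (381,236), and hood corners at about (262,98), (371,73), (387,139) and (278,165). The green and yellow carriers are decoys.

```bash
python3 - <<'E'
from h import *
sn={n:snap(n) for n in("top","scene")}
for n,(a,b) in {"top":((330,250),(381,236)),"scene":((207,240),(182,306))}.items():
    s=sn[n]; P=cloud(s); g=s["color"].max(2)
    for nm,c in(("amber",a),("blue",b)):
        m=np.zeros(g.shape,bool); m[c[1]-22:c[1]+22,c[0]-22:c[0]+22]=1
        m&=(g<60)
        q=P[m&(P[...,2]>.082)&(P[...,2]<.096)]
        (x,y),r=cv2.minEnclosingCircle(q[:,:2].astype(np.float32)); print(n,nm,len(q),np.round(q.mean(0),4),"circ",round(x,4),round(y,4),round(r,4))
s=sn["top"];P=cloud(s)
for nm,lo,hi in(("hood",.076,.09),):
    c=s["color"]; m=(P[...,2]>lo)&(P[...,2]<hi); m[:,:240]=0;m[:,410:]=0;m[:60]=0;m[200:]=0
    q=P[m][:,:2].astype(np.float32); print(nm,len(q)); r=cv2.minAreaRect(q); print(r,cv2.boxPoints(r))
# carrier tops orientation
for nm,x0,x1 in(("amber",285,350),("blue",340,400)):
    m=(P[...,2]>.034)&(P[...,2]<.044)&(s["color"].min(2)>150); m[:, :x0]=0;m[:,x1:]=0;m[:150]=0;m[290:]=0
    m=cv2.morphologyEx(m.astype(np.uint8),cv2.MORPH_OPEN,np.ones((3,3)))>0
    r=cv2.minAreaRect(P[m][:,:2].astype(np.float32)); print(nm,m.sum(),r)
o=sensors.get_obs(); print(R.from_rotvec(o["tool_rot"]).as_matrix().round(3))
E
```

```text
top amber 90 [ 0.4977 -0.0397  0.0878] circ 0.4977 -0.0397 0.0108
top blue 96 [ 0.5252 -0.1454  0.0888] circ 0.5256 -0.1454 0.0116
scene amber 166 [ 0.4992 -0.0417  0.0873] circ 0.4981 -0.0402 0.0121
scene blue 207 [ 0.5265 -0.1474  0.0875] circ 0.5258 -0.1469 0.0115
hood 7998
((0.7732962369918823, -0.03466497361660004), (0.15454529225826263, 0.2381405532360077), 12.8228178024292) [[ 0.67152464  0.06428617]
 [ 0.7243768  -0.1679154 ]
 [ 0.87506783 -0.13361612]
 [ 0.8222157   0.09858546]]
amber 1749 ((0.5773812532424927, -0.04535788297653198), (0.19341543316841125, 0.12203001230955124), 12.476988792419434)
blue 1793 ((0.5913393497467041, -0.10533848404884338), (0.1925876885652542, 0.1285088062286377), 12.982696533203125)
[[-0.893  0.45  -0.001]
 [ 0.45   0.893 -0.001]
 [ 0.    -0.001 -1.   ]]
```

Request:
{"op": "drive_tool", "data": {"dp": [[0, 0, 0], [0, 0, 0], [0, 0, 0], [0, 0, 0], [0, 0, 0], [0, 0, 0]], "rot": [[0, 0, 10], [0, 0, 10], [0, 0, 10], [0, 0, 10], [0, 0, 10.5], [0, 0, 0]], "fingers": [-1, -1, -1, -1, -1, -1]}}

```text
t: 0.95
tool_pos: [0.2699, 0.5357, 0.242]
tool_rot: [1.96, 2.455, -0.001]
contact_force: [0.3, 0.1, -0.1]
width: 0.0854
gripper_force: 0.0
```

```bash
cat > to.py <<'E'
from h import *
import sys
o=sensors.get_obs(); M=R.from_rotvec(o["tool_rot"]).as_matrix(); t=np.array([float(a) for a in sys.argv[1:4]])
print("pos",o["tool_pos"].round(4),"yaw of tool y",np.degrees(np.arctan2(M[1,1],M[0,1])).round(2),"z",M[:,2].round(4))
print("tool-frame shift",(M.T@(t-o["tool_pos"])).round(4),"force",o["contact_force"].round(1))
E
python3 to.py 0.498 -0.040 0.2
```

```text
pos [0.2699 0.5357 0.242 ] yaw of tool y 12.82 z [-3.e-04 -5.e-04 -1.e+00]
tool-frame shift [-0.6119  0.0947  0.0422] force [ 0.3  0.1 -0.1]
```

Request:
{"op": "drive_tool", "data": {"dp": [[-0.05, 0.008, 0], [-0.05, 0.008, 0], [-0.05, 0.008, 0], [-0.05, 0.008, 0], [-0.05, 0.008, 0], [-0.05, 0.008, 0], [-0.05, 0.008, 0], [-0.05, 0.008, 0]], "rot": [[0, 0, 0], [0, 0, 0], [0, 0, 0], [0, 0, 0], [0, 0, 0], [0, 0, 0], [0, 0, 0], [0, 0, 0]], "fingers": [-1, -1, -1, -1, -1, -1, -1, -1]}}

```text
t: 1.95
tool_pos: [0.4211, 0.1583, 0.2425]
tool_rot: [1.954, 2.459, 0.001]
contact_force: [0.2, 0.2, -1.1]
width: 0.0854
gripper_force: 0.0
```

Request:
{"op": "drive_tool", "data": {"dp": [[-0.05, 0.008, 0], [-0.05, 0.008, 0], [-0.05, 0.008, 0.01], [-0.05, 0.007, 0.01], [-0.012, 0, 0.02], [0, 0, 0], [0, 0, 0]], "rot": [[0, 0, 0], [0, 0, 0], [0, 0, 0], [0, 0, 0], [0, 0, 0], [0, 0, 0], [0, 0, 0]], "fingers": [-1, -1, -1, -1, -1, -1, -1]}}

```text
t: 2.82
tool_pos: [0.4978, -0.0395, 0.2029]
tool_rot: [1.958, 2.457, 0.001]
contact_force: [0.2, 0.4, -1.0]
width: 0.0855
gripper_force: 0.0
```

```bash
python3 to.py 0.498 -0.040 0.062; python3 -c "
from h import *
s=snap('scene'); cv2.imwrite('pics/s1.png',s['color'][:,:,::-1])"
```

```text
pos [ 0.4978 -0.0395  0.2029] yaw of tool y 12.89 z [ 3.e-04  3.e-04 -1.e+00]
tool-frame shift [-0.0006  0.      0.1409] force [ 0.2  0.4 -1. ]
```

View pics/s1.png

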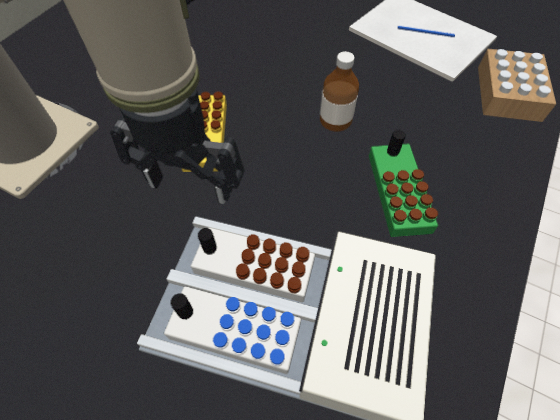

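The gripper (fingers at about 150,180 and 235,190) straddles the knob line above the amber carrier, so I'll descend.

Request:
{"op": "drive_tool", "data": {"dp": [[0, 0, 0.03], [0, 0, 0.03], [0, 0, 0.03], [0, 0, 0.025], [0, 0, 0.015], [0, 0, 0.01], [0, 0, 0], [0, 0, 0]], "rot": [[0, 0, 0], [0, 0, 0], [0, 0, 0], [0, 0, 0], [0, 0, 0], [0, 0, 0], [0, 0, 0], [0, 0, 0]], "fingers": [-1, -1, -1, -1, -1, -1, -1, -1]}}

```text
t: 3.88
tool_pos: [0.4985, -0.0402, 0.0633]
tool_rot: [1.96, 2.454, 0.001]
contact_force: [-0.5, 0.1, 0.3]
width: 0.0858
gripper_force: 0.0
```

Request:
{"op": "drive_tool", "data": {"dp": [[0, 0, 0], [0, 0, 0], [0, 0, 0], [0, 0, 0], [0, 0, 0], [0, 0, 0], [0, 0, 0], [0, 0, 0]], "rot": [[0, 0, 0], [0, 0, 0], [0, 0, 0], [0, 0, 0], [0, 0, 0], [0, 0, 0], [0, 0, 0], [0, 0, 0]], "fingers": [-0.3, 0, 0.2, 0.4, 0.6, 0.8, 1, 1], "squeeze": 60}}

```text
t: 4.88
tool_pos: [0.4978, -0.0402, 0.0625]
tool_rot: [1.961, 2.454, -0.0]
contact_force: [-2.0, 0.6, 5.2]
width: 0.0227
gripper_force: 58.9
```

```bash
python3 to.py 0.498 -0.040 0.062; python3 -c "
from h import *
s=snap('scene'); cv2.imwrite('pics/s2.png',cv2.resize(s['color'][150:420,100:450,::-1],None,fx=2,fy=2))"
```

```text
pos [ 0.4978 -0.0402  0.0625] yaw of tool y 12.76 z [ 0.e+00 -1.e-04 -1.e+00]
tool-frame shift [0.0001 0.0002 0.0005] force [-2.   0.6  5.2]
```

View pics/s2.png

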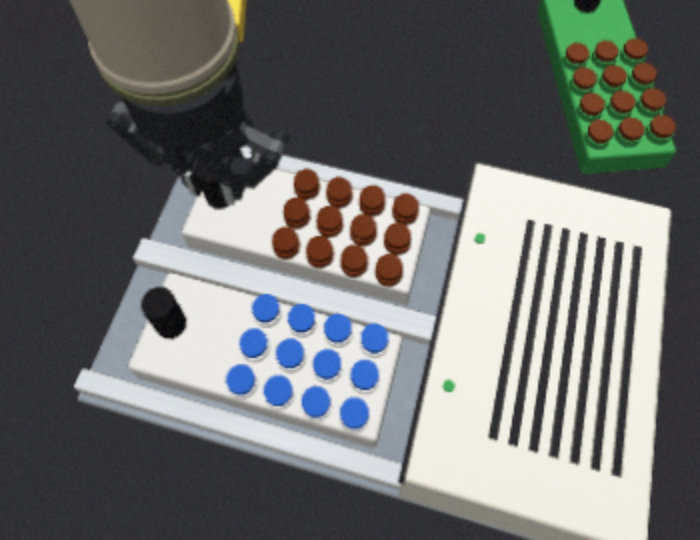

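The grip is on the amber knob (about 225,195 in the crop; width 22.7 mm). Now I'll slide it.

Request:
{"op": "drive_tool", "data": {"dp": [[0, 0.004, 0], [0, 0.008, 0], [0, 0.008, 0], [0, 0.008, 0], [0, 0.008, 0], [0, 0.008, 0], [0, 0.006, 0], [0, 0, 0]], "rot": [[0, 0, 0], [0, 0, 0], [0, 0, 0], [0, 0, 0], [0, 0, 0], [0, 0, 0], [0, 0, 0], [0, 0, 0]], "fingers": [1, 1, 1, 1, 1, 1, 1, 1]}}

```text
t: 5.92
tool_pos: [0.5465, -0.0293, 0.0625]
tool_rot: [-1.961, -2.454, 0.001]
contact_force: [-4.3, -0.7, 6.7]
width: 0.0228
gripper_force: 59.8
```

```bash
python3 to.py 0.498 -0.040 0.062
```

```text
pos [ 0.5465 -0.0293  0.0625] yaw of tool y 12.75 z [-7.e-04 -3.e-04 -1.e+00]
tool-frame shift [ 0.0002 -0.0497  0.0006] force [-4.3 -0.7  6.7]
```

Request:
{"op": "drive_tool", "data": {"dp": [[0, 0.003, 0], [0, 0.003, 0], [0, 0.003, 0], [0, 0.003, 0], [0, 0.003, 0], [0, 0.003, 0], [0, 0.002, 0], [0, 0, 0]], "rot": [[0, 0, 0], [0, 0, 0], [0, 0, 0], [0, 0, 0], [0, 0, 0], [0, 0, 0], [0, 0, 0], [0, 0, 0]], "fingers": [1, 1, 1, 1, 1, 1, 1, 1]}}

```text
t: 6.92
tool_pos: [0.5653, -0.025, 0.0625]
tool_rot: [-1.96, -2.453, 0.003]
contact_force: [-7.8, -1.9, 9.4]
width: 0.0227
gripper_force: 60.1
```

Request:
{"op": "drive_tool", "data": {"dp": [[0, 0.0015, 0], [0, 0.0015, 0], [0, 0.0015, 0], [0, 0.0015, 0]], "rot": [[0, 0, 0], [0, 0, 0], [0, 0, 0], [0, 0, 0]], "fingers": [1, 1, 1, 1]}}

```text
t: 7.42
tool_pos: [0.5708, -0.0238, 0.0625]
tool_rot: [-1.96, -2.453, 0.003]
contact_force: [-10.4, -1.6, 11.0]
width: 0.023
gripper_force: 60.4
```

Request:
{"op": "drive_tool", "data": {"dp": [[0, 0, -0.0007], [0, 0, 0], [0, 0, 0]], "rot": [[0, 0, 0], [0, 0, 0], [0, 0, 0]], "fingers": [1, 1, 1]}}

```text
t: 7.8
tool_pos: [0.5716, -0.0234, 0.0626]
tool_rot: [-1.961, -2.454, 0.001]
contact_force: [-1.9, -1.2, -0.1]
width: 0.0227
gripper_force: 59.0
```

```bash
python3 to.py 0.498 -0.040 0.062; python3 -c "
from h import *
print(sensors.get_obs()['moment'])
s=snap('scene'); cv2.imwrite('pics/s3.png',cv2.resize(s['color'][150:420,100:450,::-1],None,fx=2,fy=2))"
```

```text
pos [ 0.5716 -0.0234  0.0626] yaw of tool y 12.75 z [-7.e-04  0.e+00 -1.e+00]
tool-frame shift [-0.     -0.0754  0.0006] force [-1.9 -1.2 -0.1]
[-0.24914703  0.26306639 -0.0744446 ]
```

View pics/s3.png

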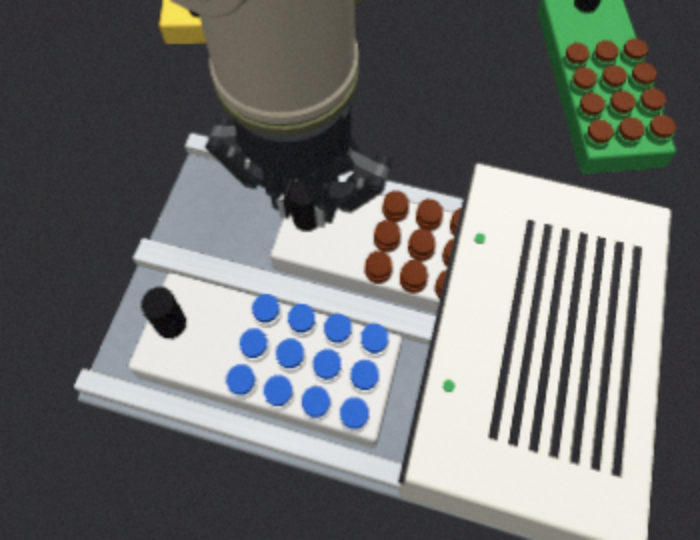

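The amber carrier is partly inside the hood, with its knob at about (305,205). The force fell once the downward load was relieved, so this isn't the stop yet.

Request:
{"op": "drive_tool", "data": {"dp": [[0, 0.0015, 0], [0, 0.0015, 0], [0, 0.0015, 0], [0, 0.0015, 0], [0, 0.0015, 0]], "rot": [[0, 0, 0], [0, 0, 0], [0, 0, 0], [0, 0, 0], [0, 0, 0]], "fingers": [1, 1, 1, 1, 1]}}

```text
t: 8.48
tool_pos: [0.5793, -0.0216, 0.0629]
tool_rot: [-1.961, -2.454, -0.0]
contact_force: [-0.1, 0.2, -3.4]
width: 0.0228
gripper_force: 58.8
```

Request:
{"op": "drive_tool", "data": {"dp": [[0, 0.0015, 0], [0, 0.0015, 0], [0, 0.0015, 0], [0, 0.0015, 0], [0, 0.0015, 0]], "rot": [[0, 0, 0], [0, 0, 0], [0, 0, 0], [0, 0, 0], [0, 0, 0]], "fingers": [1, 1, 1, 1, 1]}}

```text
t: 9.1
tool_pos: [0.5866, -0.02, 0.063]
tool_rot: [1.961, 2.454, -0.0]
contact_force: [-0.6, -0.8, -4.4]
width: 0.0227
gripper_force: 58.8
```

Request:
{"op": "drive_tool", "data": {"dp": [[0, 0.0015, 0.0003], [0, 0.0015, 0], [0, 0.0015, 0], [0, 0.0015, 0], [0, 0.0015, 0]], "rot": [[0, 0, 0], [0, 0, 0], [0, 0, 0], [0, 0, 0], [0, 0, 0]], "fingers": [1, 1, 1, 1, 1]}}

```text
t: 9.72
tool_pos: [0.5937, -0.0184, 0.0627]
tool_rot: [-1.961, -2.454, 0.001]
contact_force: [-2.7, -0.0, -1.1]
width: 0.0226
gripper_force: 59.1
```

Request:
{"op": "drive_tool", "data": {"dp": [[0, 0.0015, 0], [0, 0.0015, 0], [0, 0.0015, 0], [0, 0.0015, 0], [0, 0.0015, 0]], "rot": [[0, 0, 0], [0, 0, 0], [0, 0, 0], [0, 0, 0], [0, 0, 0]], "fingers": [1, 1, 1, 1, 1]}}

```text
t: 10.35
tool_pos: [0.6012, -0.0167, 0.0627]
tool_rot: [-1.961, -2.454, 0.0]
contact_force: [-3.1, -1.2, -2.6]
width: 0.0226
gripper_force: 59.1
```

Request:
{"op": "drive_tool", "data": {"dp": [[0, 0.0015, 0], [0, 0.0015, 0], [0, 0.001, 0], [0, 0.001, 0]], "rot": [[0, 0, 0], [0, 0, 0], [0, 0, 0], [0, 0, 0]], "fingers": [1, 1, 1, 1]}}

```text
t: 10.85
tool_pos: [0.6056, -0.0157, 0.0626]
tool_rot: [-1.96, -2.454, 0.001]
contact_force: [-9.0, -1.8, 2.5]
width: 0.0226
gripper_force: 59.5
```

Request:
{"op": "drive_tool", "data": {"dp": [[0, 0.001, 0], [0, 0.001, 0], [0, 0.001, 0]], "rot": [[0, 0, 0], [0, 0, 0], [0, 0, 0]], "fingers": [1, 1, 1]}}

```text
t: 11.22
tool_pos: [0.6057, -0.0156, 0.0625]
tool_rot: [-1.958, -2.45, 0.009]
contact_force: [-26.7, -5.2, 15.1]
width: 0.0225
gripper_force: 61.9
```

Request:
{"op": "drive_tool", "data": {"dp": [[0, 0, -0.0007], [0, 0, 0], [0, 0, 0]], "rot": [[0, 0, 0], [0, 0, 0], [0, 0, 0]], "fingers": [1, 1, 1]}}

```text
t: 11.6
tool_pos: [0.6056, -0.0156, 0.0626]
tool_rot: [-1.958, -2.45, 0.008]
contact_force: [-20.3, -4.9, 9.0]
width: 0.0229
gripper_force: 60.8
```

Request:
{"op": "drive_tool", "data": {"dp": [[0, -0.001, 0], [0, -0.001, 0], [0, 0, 0], [0, 0, 0], [0, 0, 0], [0, 0, 0], [0, 0, 0]], "rot": [[0, 0, 0], [0, 0, 0], [0, 0, 0], [0, 0, 0], [0, 0, 0], [0, 0, 0], [0, 0, 0]], "fingers": [1, 1, -1, -1, -1, -1, -1]}}

```text
t: 12.48
tool_pos: [0.6071, -0.0153, 0.0635]
tool_rot: [1.961, 2.454, 0.0]
contact_force: [-0.2, 0.3, -0.6]
width: 0.0854
gripper_force: 0.0
```

```bash
python3 to.py 0.6056 -0.0156 0.2
```

```text
pos [ 0.6071 -0.0153  0.0635] yaw of tool y 12.76 z [ 2.e-04 -0.e+00 -1.e+00]
tool-frame shift [ 1.000e-04 -1.500e-03 -1.365e-01] force [-0.2  0.3 -0.6]
```

Request:
{"op": "drive_tool", "data": {"dp": [[0, 0, -0.01], [0, 0, -0.02], [0, 0, -0.03], [0, 0, -0.04], [0, -0.03, -0.05], [0, -0.06, -0.02], [0, -0.06, 0], [0, 0, 0]], "rot": [[0, 0, 0], [0, 0, 0], [0, 0, 0], [0, 0, 0], [0, 0, 0], [0, 0, 0], [0, 0, 0], [0, 0, 0]], "fingers": [-1, -1, -1, -1, -1, -1, -1, -1]}}

```text
t: 13.48
tool_pos: [0.458, -0.0487, 0.2342]
tool_rot: [1.962, 2.452, 0.0]
contact_force: [1.4, 0.3, 0.0]
width: 0.0853
gripper_force: 0.0
```

```bash
python3 - <<'E'
from h import *
s=snap("scene"); P=cloud(s); g=s["color"].max(2)
cv2.imwrite('pics/s4.png',cv2.resize(s['color'][150:420,100:450,::-1],None,fx=2,fy=2))
m=(P[...,2]>.082)&(P[...,2]<.096)&(g<60)&(P[...,0]<.66)&(P[...,0]>.45)
n,l=cv2.connectedComponents(m.astype(np.uint8))
for i in range(1,n):
    q=P[l==i]
    if len(q)>40: print(len(q),q.mean(0).round(4),cv2.minEnclosingCircle(q[:,:2].astype(np.float32)))
print(sensors.get_obs()["contact_force"])
E
```

```text
174 [ 0.6064 -0.0173  0.0872] ((0.606218695640564, -0.015800587832927704), 0.011713152751326561)
208 [ 0.5266 -0.1474  0.0874] ((0.5258402824401855, -0.14723624289035797), 0.01133580133318901)
[-0.09269251 -0.4168072   1.0572529 ]
```

View pics/s4.png

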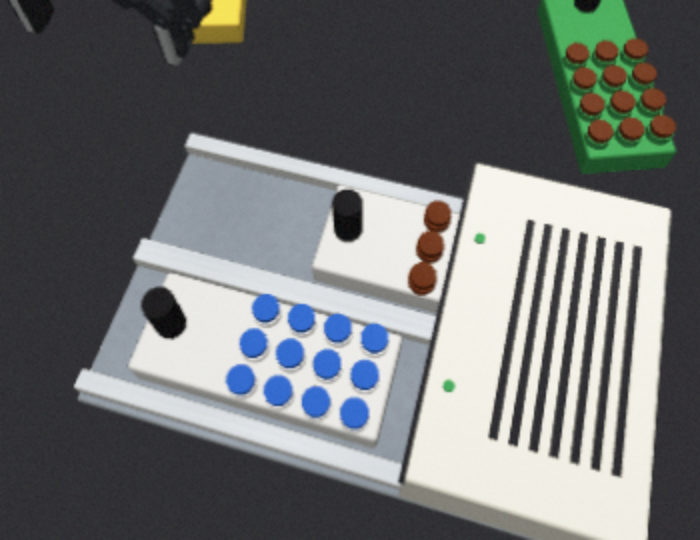

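The amber knob (347,215 in the crop) is still at the stop position, the blue carrier hasn't moved, and the arm is clear.

```bash
python3 -c "
from rig import ticket
print(ticket.hand_in())"
```

```text
the job is handed in; nothing more can be done
None
```

The amber carrier is against the stop: the force rose to about 27 N and the carrier stopped moving. I released it and it stayed home, the blue carrier did not move, and the job is handed in at about 13.5 s with no verdict shown.

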